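# Load an electrode cassette into the inclined cell cradle and bolt it in

## Task

Pick up the electrode cassette (the black block with a nose on one end; leave the longer noseless blank alone) and seat it in the pocket of the inclined cradle, nose in its channel, flat on the pocket floor; set it in, do not drop it. Then slide the steel bolt all the way across over the end of the cassette to lock it in. Leave everything else where it stands.

Things in the scene. Friction and masses are not known exactly. Their poses are not given: they have to be found in the camera images.
- cassette: Electrode cassette, loose black plastic, 0.18 to 0.35 kg: flat block 64 mm (x) by 100 mm (y) by 22 mm thick with a square nose on its -y end and an upright grip rib on top. Origin: centre of the underside of the 64 x 100 block; z up. It lies flat on the table, nose within 35 degrees of world -y (the robot's right).
- cassette_nose (a point): Tip of the cassette's nose, at its underside: the nose is 24 mm wide, 22 mm thick and stands 25 mm out of the middle of the -y end face (tip 75 mm from the origin).
- cassette_rib (a point): Centre of the top of the cassette's grip rib, 50 mm above its underside. The rib is centred on the block, 16 mm wide (x), 50 mm long (y), 28 mm high.
- blank: Look-alike to be left alone: loose black block 64 x 130 x 22 mm with the same grip rib but no nose. It and the cassette lie in either of two places.
- cradle: Fixed white cradle, inclined 30 degrees towards the robot. Origin: centre of the pocket floor, 80 mm above the table. z: square out of the floor, leaning to the robot; x: up the slope; y: level, to the robot's left. Pocket 68 mm (x) by 104 (y), 16 deep, its top 5 mm a 45 degree lead-in. A seated cassette has the same origin and axes, 2 mm play each side, and stands 6 mm proud of the walls.
- nose_channel (a point): Centre of the floor of the open-ended channel, 28 mm wide, through the 16 mm thick -y wall of the pocket, 60 mm from the pocket's centre; takes the cassette's nose.
- stand: Aluminium stand of the cradle, fixed to the table; origin on the table under the pocket's centre; z up, yaw up to 0.3 rad either way. Base plate 150 mm (x) by y from -95 to +155 mm. The cradle on it is 104 mm along the slope and reaches from y = -78 to +163 mm; a deck 50 mm wide and 23 mm above the pocket floor, y = 70 to 160 mm, carries the bolt.
- bolt (a joint): Sliding steel bolt on the cradle's +y end: 0 = drawn back, 0.030 m = at its stop, over the cassette's end. Slides to the cradle's -y with 2 N friction, stays where left; starts at 0 to 0.005. Tongue 30 mm wide (x), 8 thick; underside 24 mm above the pocket floor (2 over a seated cassette), tip 59 mm from the pocket centre at 0. It cannot pass over a cassette that is not down.
- bolt_knob (a point): Centre of the top face of the bolt's upright knob, 16 mm (cradle x) by 20 mm (cradle y), standing 30 mm above the top of the bolt's tongue, square to the incline. Top is 62 mm above the pocket floor plane.
- reagent: Bystander: upright white bottle, 64 mm across, 150 mm high; origin under its centre.
- jar: Bystander: small amber jar, 42 mm across, 55 mm high; origin under its centre.
- beaker: Bystander: open glass beaker, 80 mm across, 100 mm high; origin under its centre.
- gasket: Bystander: flat black rubber ring, 68 mm across, 6 mm high; origin under its centre.
- wrench: Bystander: steel wrench 160 mm long, lying flat.
- spacer: Bystander: steel cylinder 36 mm across, 30 mm high; origin under its centre.
Things that resemble listed ones, but are neither listed nor needed, are in the scene too. Leave any green or turquoise look-alike of the cassette alone.

How it is judged:
By the outcome, as a careful person would: the job done as asked, in the order asked, and still so for the second after the job is handed in, with the robot touching nothing.
It also fails if it takes over 48 s, if anything falls off the work surface, if the arm or the gripper's body presses on something with over 40 N, if the wrist force passes 120 N, or if a joint passes its speed limit or range.

## Robot

A 6-joint arm with a two-finger parallel gripper is mounted at the origin on the work surface. World frame = base frame: x ahead of the robot, y to its left, z up, the work surface at z = 0. Lengths are in m, angles in rad, forces in N, time in s.
With the tool pointing down it reaches from about 0.425 to 0.95 m from the base axis. Payload 3.5 kg.
Tool frame: the origin (TCP) lies between the finger pads; the fingertips stand 19 mm ahead of it and the grasp point (between the pads) is the TCP; z points along the fingers, y is the line along which they close (so a half turn about z gives the same grasp; the last joint's range is limited). The gripper opens to 85 mm and grips with 20 to 120 N. Pads are 22 mm wide; open, the fingers measure 114 mm over their backs; the gripper's body (76 mm by 85 mm) begins 54 mm behind the grasp point. The pads swing forward as they close: fully open they stand 13 mm farther back than shut.
Start: joints at [-1.321, 0.286, 1.577, -0, 1.279, -0.15], TCP at [0.263, -0.622, 0.25] pointing down, gripper open.
Joint ranges: [-2.77, 2.77], [-0.9, 2.22], [0.21, 2.48], [-1.53, 4.67], [0.24, 2.81], [-2.84, 2.84]. Speed limits (rad/s): [2.79, 2.79, 3.14, 3.14, 3.14, 3.14].

## Interface

Orientations are given as a unit quaternion [x, y, z, w].
In Python, from plant import get_state, cams, ctrl gives the robot as it stands. The module is installed in compiled form; this text tells all that it offers.
- The arm moves only by the tool jog_arm, never from a script. Its argument "deltas" is text: rows parted by semicolons, each of 6 numbers parted by spaces: the shift along the world's x, y, z normalised to -1 to 1, where 1 is 0.02 m, then the turn, a rotation vector about the world's x, y, z normalised to -1 to 1, where 1 is 0.1 rad. In form: x y z ax ay az; .... A call has 1 to 20 rows; each row shifts and turns the commanded pose from where the row before left it; what a row does not reach is not made up. A row lasts 1/8 s, in which the tool goes at most 62.5 mm and 10.7 degrees, less where a joint would pass 70% of its speed; a pose out of reach is approached as far as the arm can. A call with a number of a shift or a turn outside -1 to 1 is refused whole. A call with a gripper value outside its range is refused whole. "gripper" is the opening, from 0 (shut) to 1 (fully open), set as the call begins (left out, the last holds). The fingers move at their own pace and stop on an object; "squeeze" is the grip in N (left out, the last holds). Time passes only in rows, so rows that do not move let the fingers close. It gives the time, the measured TCP pose, the force, the opening and the grip force at its end, in the units of the state.
- get_state(): the state, without advancing time (a new reading comes with each control period).
- cams.read_camera(name): name is "scene" or "top" or "wrist"; returns a dict with "color" (480x640x3 uint8, blue, green, red), "vfov" (degrees; the focal length in pixels is half the picture's height over the tangent of half this angle, whatever the lens; pixels are square), "cx", "cy" (the principal point, pixels), "rvec" (rotation vector, rad) and "tvec" (3), from world to camera coordinates, as OpenCV has them. Camera axes: x right, y down, z forward; pixel columns grow to the right and rows downward; lengths in m; the calibration is good to about 2 mm. The wrist camera is an equidistant fisheye: a pixel r from the principal point sees the ray r / f radians off the axis. A picture is of the moment at which its call begins. There is no depth.
- ctrl.sign_off(): hands the job in; it is judged then, once.
The state is a dict: "time": time; "qpos": joint angles; "dq": joint speeds; "joint_efforts": joint torques, N m; "eef_pos": TCP position; "tcp_rot": TCP orientation; "contact_force": force on the tool from outside, world axes, zero at the start; "wrist_torque": the same for the moment, N m; "opening": opening from 0.0 (shut) to 1.0 (fully open); "finger_force": force on a finger pad.
Only numpy, scipy, OpenCV 4.12 (cv2) and the standard library are available. Lean on these libraries where they do the work, as an engineer would, in place of code of your own. Each camera call takes 0.05 s, during which the arm holds its last target. There are 200 camera calls.

## Working session

There is one attempt and no reset: what is moved stays moved. The work goes in short steps, Python scripts to look and compute and a tool call to move; the robot and the scene stay as the last step left them, time stands still between calls to the robot, and variables do not carry over. Pictures are saved under pics/ and viewed, at most 10 in all, crops included, and the job is handed in when it is done.

Besides the shell and the picture viewer there is one more tool, called after "Emit:" by a JSON object that holds its "name" and its "arguments". jog_arm: Moves the arm, as the interface text tells. Its arguments: {"type":"object","properties":{"deltas":{"type":"string"},"gripper":{"type":"number"},"squeeze":{"type":"number"}},"required":["deltas"]}

```bash
mkdir -p pics; cat > h.py <<'E'
import numpy as np, cv2, pickle
from scipy.spatial.transform import Rotation as R
def grab(names):
    from plant import cams
    d={}
    for n in names:
        d[n]=cams.read_camera(n)
    return d
def proj(c,P):
    P=np.atleast_2d(P); M=R.from_rotvec(np.ravel(c['rvec'])).as_matrix()
    p=P@M.T+np.ravel(c['tvec']); f=240/np.tan(np.radians(c['vfov'])/2)
    if c.get('fish'):
        r=np.hypot(p[:,0],p[:,1]); t=np.arctan2(r,p[:,2]); s=f*t/np.maximum(r,1e-9)
    else: s=f/p[:,2]
    return np.c_[c['cx']+s*p[:,0],c['cy']+s*p[:,1]]
def unproj(c,uv,z):
    M=R.from_rotvec(np.ravel(c['rvec'])).as_matrix(); f=240/np.tan(np.radians(c['vfov'])/2)
    d=(np.asarray(uv,float)-[c['cx'],c['cy']])/f
    if c.get('fish'):
        r=np.hypot(*d); v=np.r_[d/max(r,1e-9)*np.sin(r),np.cos(r)]
    else: v=np.r_[d,1]
    o=-M.T@np.ravel(c['tvec']); v=M.T@v
    return o+v*(z-o[2])/v[2]
E
python3 - <<'E'
from h import *
d=grab(['scene','top','wrist']); d['wrist']['fish']=1
pickle.dump(d,open('c0.pkl','wb'))
for n in d:
    cv2.imwrite(f'pics/{n}0.png',d[n]['color']); print(n,{k:v for k,v in d[n].items() if k!='color'})
E
```

```text
scene {'vfov': 44.75903958773984, 'cx': 325.259136954765, 'cy': 252.92205235350346, 'rvec': array([ 1.07410138,  2.56193404, -0.82123389]), 'tvec': array([ 0.39129746, -0.23529496,  1.71448123])}
top {'vfov': 55.48491446830232, 'cx': 321.3795616077058, 'cy': 234.8369022689551, 'rvec': array([ 2.13230937, -2.13012979,  0.20440609]), 'tvec': array([-0.0139759 ,  0.52983426,  1.36046277])}
wrist {'vfov': 65.70646984690485, 'cx': 316.6948176280924, 'cy': 238.84238483264647, 'rvec': array([-2.41258119,  1.59949648,  0.23584927]), 'tvec': array([-0.67430792, -0.03560123,  0.38101536]), 'fish': 1}
```

View pics/top0.png

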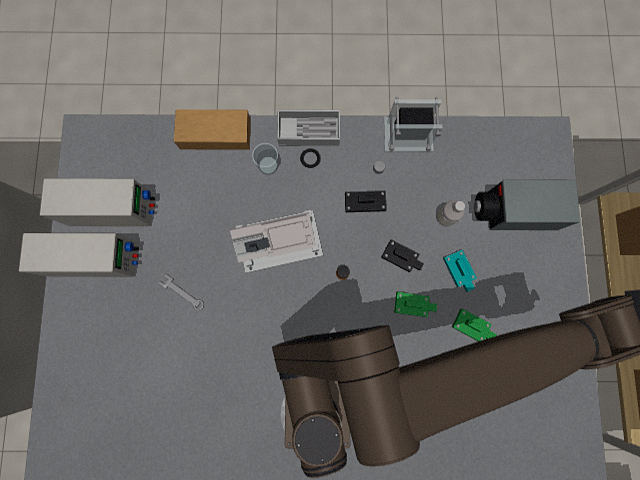

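View pics/scene0.png

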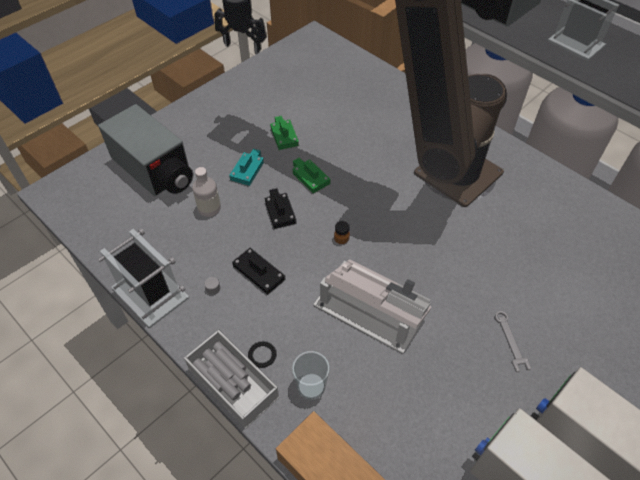

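The top view shows the cassette at about (402,256) with its nose at (419,267), the cradle at (277,240) with its bolt knob near (258,243), and the blank at (366,201). The jar is at (343,271) and the reagent bottle at (452,213). Next I'll enlarge the cassette and the cradle.

```bash
python3 - <<'E'
from h import *
d=pickle.load(open('c0.pkl','rb'))
def crop(n,u,v,w,h,s): return cv2.resize(d[n]['color'][v:v+h,u:u+w],None,fx=s,fy=s,interpolation=cv2.INTER_CUBIC)
a=np.hstack([crop('top',375,230,60,50,5),crop('scene',250,180,60,50,5)])   # 300x250 each
b=np.hstack([crop('top',225,205,100,75,4)[:300,:400],crop('scene',310,255,125,100,3.2)[:300,:400]])
a=cv2.copyMakeBorder(a,0,0,0,200,cv2.BORDER_CONSTANT)
cv2.imwrite('pics/crop0.png',np.vstack([a,b]))
for p in [(402,256),(277,240),(343,271),(366,201),(452,213)]: print(p,unproj(d['top'],p,.02).round(3))
E
```

```text
(402, 256) [ 0.468 -0.266  0.02 ]
(277, 240) [0.518 0.126 0.02 ]
(343, 271) [ 0.421 -0.081  0.02 ]
(366, 201) [ 0.645 -0.156  0.02 ]
(452, 213) [ 0.607 -0.43   0.02 ]
```

View pics/crop0.png

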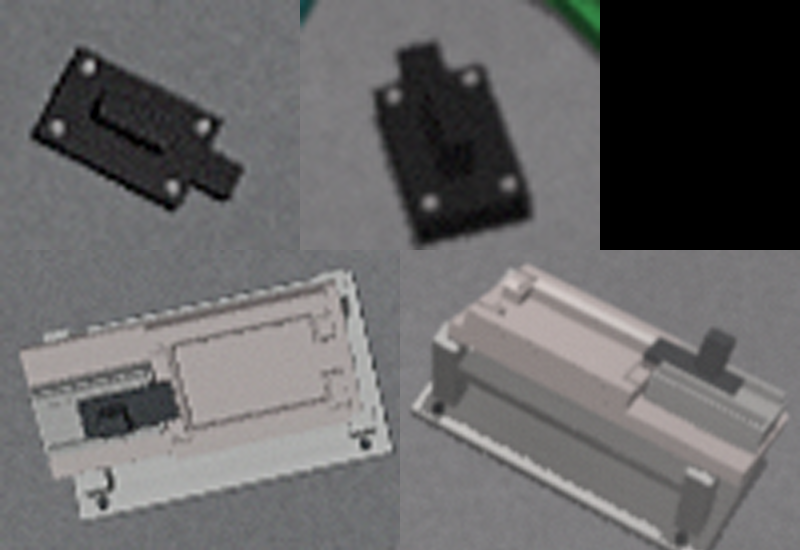

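The enlarged crops show the cassette's four dots and its nose in both views, and the base-plate corners and pocket outline of the cradle. I'll fit poses to these.

```bash
cat >> h.py <<'E'
def up(uv,scale,ox,oy,px=0,py=0):
    uv=np.atleast_2d(np.array(uv,float)); return (uv-[px,py]+.5)/scale-.5+[ox,oy]
def TF(x,y,z,yaw,pitch=0):
    T=np.eye(4); T[:3,:3]=(R.from_euler('z',yaw)*R.from_euler('y',pitch)).as_matrix(); T[:3,3]=[x,y,z]; return T
def ap(T,P): return np.atleast_2d(P)@T[:3,:3].T+T[:3,3]
E
python3 - <<'E'
from h import *
from scipy.optimize import least_squares
d=pickle.load(open('c0.pkl','rb')); t,s=d['top'],d['scene']
for n in d: 
    M=R.from_rotvec(np.ravel(d[n]['rvec'])).as_matrix(); print(n,'campos',(-M.T@np.ravel(d[n]['tvec'])).round(3))
# cassette: -y end = nose
dt=up([(57,127),(89,66),(172,187),(204,125)],5,375,230)   # back(+y): -x?, +x ; nose end
ds=up([(430,203),(509,184),(393,95),(471,78)],5,250,180,300,0)
# top: up=+x. back pair: (89,66)=+x ,(57,127)=-x ; nose pair (204,125)=+x,(172,187)=-x
# scene: left = +x side
ds=ds[[1,0,3,2]]
def m(p): 
    a,b=p[3:5]; return ap(TF(p[0],p[1],0,p[2]),[(-a,b,.023),(a,b,.023),(-a,-b,.023),(a,-b,.023)])
best=None
r=least_squares(lambda p:np.r_[(proj(t,m(p))-dt).ravel(),(proj(s,m(p))-ds).ravel()],[.468,-.26,-.4,.025,.04])
print('cas',r.x.round(4),r.cost,r.fun.round(1)); C=r.x
bt=up([(348,268),(392,452),(82,518)],4,225,205,0,250)
bs=up([(413,412),(706,546)],3.2,310,255,400,250)
def mb(p):
    T=TF(p[0],p[1],0,p[2]); h=p[3]
    return ap(T,[(.075,-.095,h),(-.075,-.095,h),(-.075,.155,h)]),ap(T,[(.075,-.095,h),(.075,.155,h)])
r=least_squares(lambda p:np.r_[(proj(t,mb(p)[0])-bt).ravel(),(proj(s,mb(p)[1])-bs).ravel()],[.518,.126,.2,.01],bounds=([0,-1,-1,0],[1,1,1,.02]))
print('stand',r.x.round(4),r.cost,r.fun.round(1)); S=r.x
pickle.dump((C,S),open('fit.pkl','wb'))
K=TF(S[0],S[1],.08,S[2],-np.pi/6)
print('cradle z axis',K[:3,2].round(3),'x',K[:3,0].round(3))
# overlay
def draw(n,ox,oy,w,h,sc):
    im=cv2.resize(d[n]['color'][oy:oy+h,ox:ox+w],None,fx=sc,fy=sc,interpolation=cv2.INTER_CUBIC)
    def poly(T,P,col):
        q=(proj(d[n],ap(T,P))-[ox,oy]+.5)*sc-.5
        cv2.polylines(im,[np.round(q*8).astype(np.int32)],True,col,1,cv2.LINE_AA,3)
    def rect(x0,x1,y0,y1,z): return [(x0,y0,z),(x1,y0,z),(x1,y1,z),(x0,y1,z)]
    poly(K,rect(-.034,.034,-.052,.052,.0),(0,0,255)); poly(K,rect(-.039,.039,-.057,.057,.016),(0,200,0))
    poly(K,rect(-.052,.052,-.078,.163,.016),(255,0,0)); poly(K,rect(-.008,.008,.08,.1,.062),(0,255,255))
    poly(TF(S[0],S[1],0,S[2]),rect(-.075,.075,-.095,.155,S[3]),(255,0,255))
    Cc=TF(C[0],C[1],0,C[2]); poly(Cc,rect(-.032,.032,-.05,.05,.022),(0,0,255)); poly(Cc,rect(-.012,.012,-.075,-.05,.022),(0,0,255)); poly(Cc,rect(-.008,.008,-.025,.025,.05),(0,255,255))
    return im
A=np.hstack([draw('top',375,230,60,50,5),draw('scene',250,180,60,50,5)]);A=cv2.copyMakeBorder(A,0,0,0,200,cv2.BORDER_CONSTANT)
B=np.hstack([draw('top',225,205,100,75,4),draw('scene',310,255,125,94,3.2)[:300]])
cv2.imwrite('pics/ov0.png',np.vstack([A,B]))
E
```

```text
scene campos [1.132 0.547 1.252]
top campos [2.760e-01 1.000e-03 1.434e+00]
wrist campos [ 0.331 -0.594  0.373]
cas [ 0.4718 -0.2612 -0.491   0.0222  0.0401] 0.10910713953115148 [-0.  -0.1 -0.1 -0.2 -0.   0.  -0.2 -0.1  0.  -0.1 -0.  -0.2 -0.1 -0.2
  0.1 -0. ]
stand [0.5238 0.0914 0.2533 0.0163] 8.382401623868502 [-0.3 -0.4  0.5 -1.2  0.1  2.1 -0.4 -2.   0.3  2.4]
cradle z axis [-0.484 -0.125  0.866] x [0.838 0.217 0.5  ]
```

View pics/ov0.png

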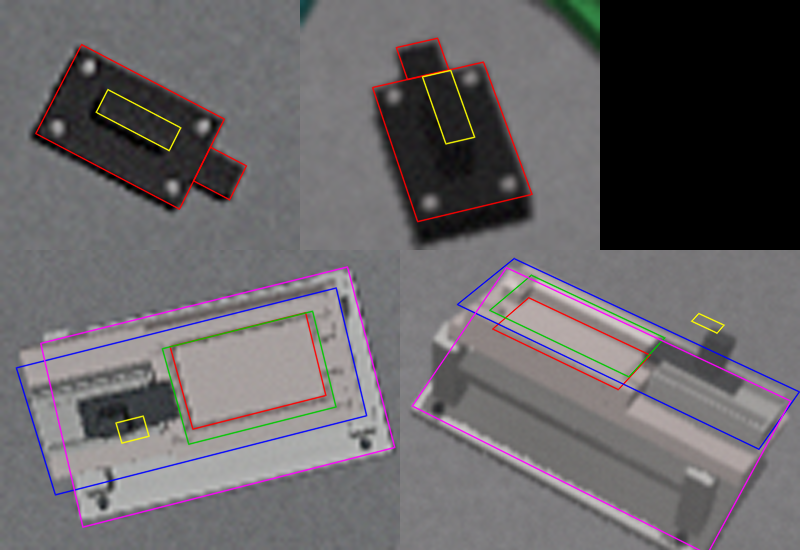

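The cassette fit is good to 0.2 px. The cradle fit is not good enough, so I'll look at it from the wrist camera on the way, moving to a point between the cradle and the cassette.

Emit:
{"name": "jog_arm", "arguments": {"deltas": "0.37 1 0.15 0 0 0; 0.37 1 0.15 0 0 0; 0.37 1 0.15 0 0 0; 0.37 1 0.15 0 0 0; 0.37 1 0.15 0 0 0; 0.37 1 0.15 0 0 0; 0.37 1 0.15 0 0 0; 0.37 1 0.15 0 0 0; 0.37 1 0.15 0 0 0; 0.37 1 0.15 0 0 0; 0.37 1 0.15 0 0 0; 0.37 1 0.15 0 0 0; 0.37 1 0.15 0 0 0; 0.37 1 0.15 0 0 0; 0.37 1 0.15 0 0 0; 0.37 1 0.15 0 0 0; 0.37 1 0.15 0 0 0; 0.37 1 0.15 0 0 0; 0.37 1 0.15 0 0 0; 0.37 1 0.15 0 0 0", "gripper": 1}}

```text
time: 2.65
eef_pos: [0.4111, -0.2204, 0.3105]
tcp_rot: [0.98, 0.199, 0.0, 0.0]
contact_force: [-0.4, 0.3, 0.6]
opening: 0.999
finger_force: 0.0
```

```bash
python3 - <<'E'
from plant import get_state
from h import *
s=get_state(); print(s['time'],np.round(s['qpos'],3),np.round(s['eef_pos'],4)); print(R.from_quat(s['tcp_rot']).as_matrix().round(3))
E
```

```text
2.65 [-0.71  -0.233  1.998  0.     1.377  0.461] [ 0.4111 -0.2204  0.3105]
[[ 0.921  0.389  0.   ]
 [ 0.389 -0.921 -0.   ]
 [ 0.     0.    -1.   ]]
```

Emit:
{"name": "jog_arm", "arguments": {"deltas": "0.37 1 0.15 0 0 0.85; 0.37 1 0.15 0 0 0.85; 0.37 1 0.15 0 0 0.85; 0.37 1 0.15 0 0 0.85; 0.37 1 0.15 0 0 0.85; 0.37 1 0.15 0 0 0.85; 0.37 1 0.15 0 0 0.85; 0.37 1 0.15 0 0 0.85; 0 0 0 0 0 0; 0 0 0 0 0 0"}}

```text
time: 3.9
eef_pos: [0.4697, -0.0617, 0.3342]
tcp_rot: [0.858, 0.514, -0.0, 0.0]
contact_force: [0.3, -0.1, 0.4]
opening: 1.001
finger_force: 0.0
```

```bash
python3 - <<'E'
from h import *
d=grab(['wrist','top']); d['wrist']['fish']=1; pickle.dump(d,open('c1.pkl','wb'))
C,S=pickle.load(open('fit.pkl','rb'))
w=d['wrist']; print(proj(w,[[S[0],S[1],.08],[C[0],C[1],.022]]).round(0), w['rvec'],w['tvec'])
u,v=np.clip(proj(w,[[S[0],S[1],.08]])[0].astype(int),[150,110],[490,370])
im=w['color'].copy(); cv2.imwrite('pics/w1.png',cv2.resize(im,(800,600),interpolation=cv2.INTER_CUBIC))
E
```

```text
[[291.  48.]
 [387. 323.]] [-2.77503746  0.69685247  0.10213995] [-0.44421241  0.10041465  0.50790994]
```

View pics/w1.png

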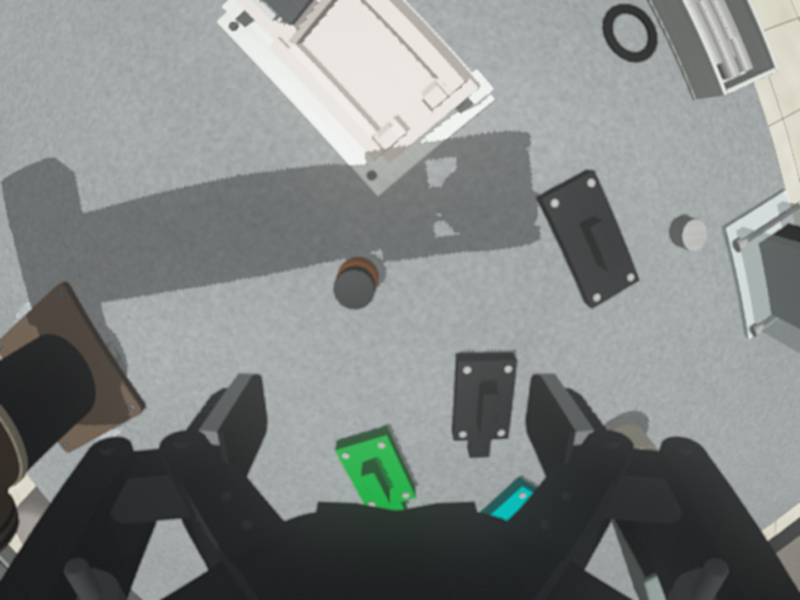

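The wrist view shows the cassette dots centred on (484,402), which is where the fit predicted them. The cradle is cut off at the top edge, so I'll move 0.12 m towards it.

Emit:
{"name": "jog_arm", "arguments": {"deltas": "0.3 1 0 0 0 0; 0.3 1 0 0 0 0; 0.3 1 0 0 0 0; 0.3 1 0 0 0 0; 0.3 1 0 0 0 0; 0.3 1 0 0 0 0; 0.3 1 0 0 0 0; 0 0 0 0 0 0; 0 0 0 0 0 0"}}

```text
time: 5.12
eef_pos: [0.5118, 0.0775, 0.3342]
tcp_rot: [0.858, 0.514, -0.0, 0.0]
contact_force: [-0.0, 0.1, 0.2]
opening: 1.001
finger_force: 0.0
```

```bash
python3 - <<'E'
from h import *
d=grab(['wrist']); d['wrist']['fish']=1; pickle.dump(d,open('c2.pkl','wb'))
w=d['wrist']; im=w['color'][0:240,160:480]
cv2.imwrite('pics/w2.png',cv2.resize(im,(800,600),interpolation=cv2.INTER_CUBIC))
E
```

```text
(no output)
```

View pics/w2.png

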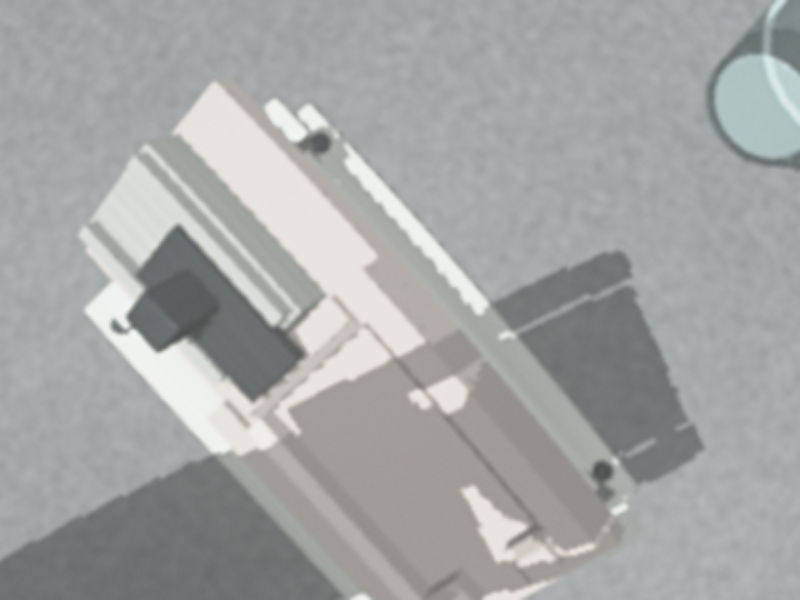

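This view shows the bolt tongue with its tip at about (278,377) and its tail at (158,250), the knob at (170,310), and the pocket below right of it. I'll refine the cradle pose by matching model edges over all the pictures, starting from the tongue corners.

```bash
cat > fitc.py <<'E'
from h import *
from scipy.optimize import least_squares, minimize
from scipy.ndimage import map_coordinates
c0=pickle.load(open('c0.pkl','rb'));c1=pickle.load(open('c1.pkl','rb'));c2=pickle.load(open('c2.pkl','rb'))
V=dict(top=c0['top'],scene=c0['scene'],w1=c1['wrist'],w2=c2['wrist']); 
w2=V['w2']
tp=up([(303,352),(253,402),(180,225),(135,275)],2.5,160,0)
K=lambda p:TF(p[0],p[1],.08,p[2],-np.pi/6)
def f(p): # tongue: tail offset from tip p[4]
    P=[(.015,.059-p[3],.030),(-.015,.059-p[3],.032),(.015,.059-p[3]+p[4],.030),(-.015,.059-p[3]+p[4],.032)]
    return np.r_[(proj(w2,ap(K(p),P))-tp).ravel(),(p[3]-.0025)/.0025]
r=least_squares(f,[.53,.1,.2,.002,.07]); print('init',r.x.round(4),r.fun.round(1))
def rect(a,b,c,d,z): P=[(a,c,z),(b,c,z),(b,d,z),(a,d,z)]; return [(P[i],P[(i+1)%4]) for i in range(4)]
E=[]
E+=rect(-.039,.039,-.057,.057,.016)+rect(-.034,.034,-.052,.052,.011)
E+=[((-.034,-.052,0),(-.034,.052,0)),((-.034,.052,0),(.034,.052,0))]
E+=[((s*.014,-.052,0),(s*.014,-.078,0)) for s in(-1,)]+[((s*.014,-.06,.016),(s*.014,-.078,.016)) for s in(-1,1)]
E+=[((.052,-.078,.016),(.052,.06,.016)),((-.052,-.078,.016),(-.052,.06,.016)),((-.052,-.078,.016),(.052,-.078,.016))]
E+=[((-.025,.08,.023),(-.025,.16,.023)),((.025,.08,.023),(.025,.16,.023))]
nT=len(E)
def edges(q): return E+[((-.015,.065-q,.032),(-.015,.059-q,.032)),((-.015,.059-q,.032),(.015,.059-q,.032)),((.015,.059-q,.032),(.015,.12-q,.032))]
def grads(sig):
    G={}
    for n,c in V.items():
        g=np.log(cv2.GaussianBlur(c['color'].astype(np.float32),(0,0),sig).mean(2)+20)
        G[n]=(cv2.Sobel(g,-1,1,0),cv2.Sobel(g,-1,0,1))
    return G
tt=np.linspace(0,1,25)[:,None]
def score(p,G,det=False):
    T=K(p); s=[];
    for n,c in V.items():
        sn=[]
        for a,b in edges(p[3]):
            q=proj(c,ap(T,np.array(a)*(1-tt)+np.array(b)*tt)); d=np.gradient(q,axis=0); d/=np.linalg.norm(d,axis=1)[:,None]+1e-9
            gx=map_coordinates(G[n][0],[q[:,1],q[:,0]],order=1,cval=0);gy=map_coordinates(G[n][1],[q[:,1],q[:,0]],order=1,cval=0)
            m=np.abs(np.mean(-gx*d[:,1]+gy*d[:,0])); sn.append(np.sqrt(m+1e-4))
        s.append(np.mean(sn))
    return s if det else -np.mean(s)
if __name__=='__main__':
    p=r.x[:4]
    rng=np.random.default_rng(0)
    for sig,sp in((2,(.012,.012,.04,.002)),(1.2,(.005,.005,.015,.002)),(.8,(.002,.002,.006,.001))):
        G=grads(sig); c=[p]+[p+rng.uniform(-1,1,4)*sp for _ in range(400)]
        c=[x for x in c if -.0005<=x[3]<=.0055]+[p]
        p=min(c,key=lambda x:score(x,G)); 
        p=minimize(score,p,args=(G,),method='Nelder-Mead',options=dict(initial_simplex=np.vstack([p]+[p+np.eye(4)[i]*np.array(sp)[i]*.3 for i in range(4)]))).x
        print(sig,p.round(4),score(p,G),np.round(score(p,G,True),3))
    pickle.dump(p,open('cr.pkl','wb'))
    def draw(n,ox,oy,w,h,sc):
        im=cv2.resize(V[n]['color'][oy:oy+h,ox:ox+w],None,fx=sc,fy=sc,interpolation=cv2.INTER_CUBIC)
        for i,(a,b) in enumerate(edges(p[3])+rect(-.008,.008,.0,.0,.062)*0):
            q=(proj(V[n],ap(K(p),np.array(a)*(1-tt)+np.array(b)*tt))-[ox,oy]+.5)*sc-.5
            cv2.polylines(im,[np.round(q*8).astype(np.int32)],False,(0,0,255) if i<nT else (0,255,255),1,cv2.LINE_AA,3)
        return im
    A=np.hstack([draw('top',225,205,100,75,4),draw('scene',310,255,125,94,3.2)[:300]])
    B=np.hstack([draw('w1',175,0,225,150,400/225)[:266],draw('w2',180,20,250,166,1.6)[:266]])
    h=min(A.shape[0],300); B=cv2.copyMakeBorder(B,0,0,0,800-B.shape[1],cv2.BORDER_CONSTANT) if B.shape[1]<800 else B[:,:800]
    cv2.imwrite('pics/ov1.png',np.vstack([A[:300,:800],B]))
E
python3 fitc.py
```

```text
init [0.5293 0.0951 0.2412 0.0025 0.0682] [-0.6  0.7  0.4 -0.6 -0.5 -0.5  0.8  0.4 -0. ]
2 [0.5275 0.0929 0.2133 0.0023] -0.4104203338006121 [0.422 0.453 0.366 0.401]
1.2 [0.5277 0.0919 0.2154 0.0017] -0.5010834990455076 [0.569 0.52  0.435 0.479]
0.8 [0.527  0.0921 0.2116 0.0022] -0.5526358028343197 [0.663 0.553 0.472 0.523]
```

View pics/ov1.png

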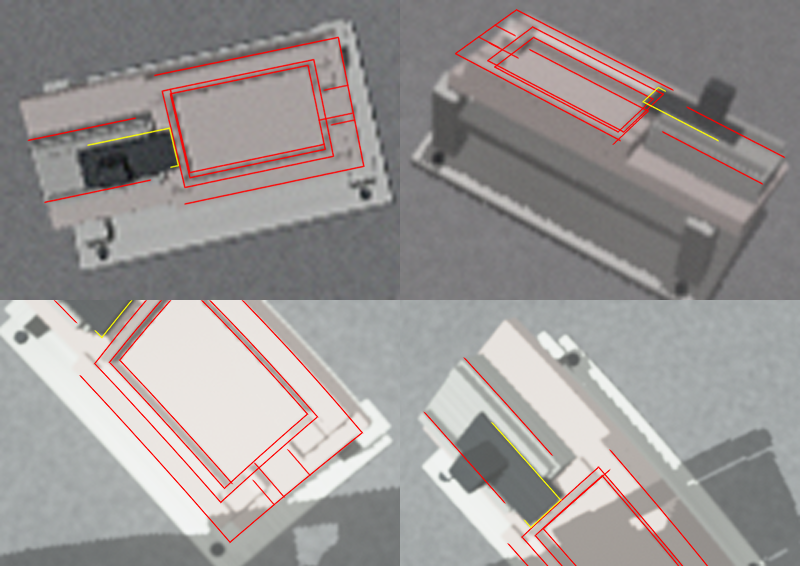

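The overlay agrees with the pocket floor, walls, channel and tongue in all four views to about 1–2 px. I'll go to the cassette now.

Emit:
{"name": "jog_arm", "arguments": {"deltas": "-0.118 -0.996 -0.69 0 0 0; -0.118 -0.996 -0.69 0 0 0; -0.118 -0.996 -0.69 0 0 0; -0.118 -0.996 -0.69 0 0 0; -0.118 -0.996 -0.69 0 0 0; -0.118 -0.996 -0.69 0 0 0; -0.118 -0.996 -0.69 0 0 0; -0.118 -0.996 -0.69 0 0 0; -0.118 -0.996 -0.69 0 0 0; -0.118 -0.996 -0.69 0 0 0; -0.118 -0.996 -0.69 0 0 0; -0.118 -0.996 -0.69 0 0 0; -0.118 -0.996 -0.69 0 0 0; -0.118 -0.996 -0.69 0 0 0; -0.118 -0.996 -0.69 0 0 0; -0.118 -0.996 -0.69 0 0 0; -0.118 -0.996 -0.69 0 0 0; 0 0 0 0 0 0; 0 0 0 0 0 0"}}

```text
time: 7.55
eef_pos: [0.472, -0.2603, 0.0998]
tcp_rot: [0.858, 0.514, 0.0, -0.0]
contact_force: [0.5, -0.1, -0.5]
opening: 0.999
finger_force: 0.0
```

```bash
python3 - <<'E'
from h import *
from plant import get_state
s=get_state(); print(s['time'],np.round(s['qpos'],3),np.round(s['eef_pos'],4))
d=grab(['wrist']); w=d['wrist']; w['fish']=1; pickle.dump(d,open('c3.pkl','wb'))
C,_=pickle.load(open('fit.pkl','rb')); a,b=C[3:5]
T=TF(C[0],C[1],0,C[2]); q=proj(w,ap(T,[(-a,b,.023),(a,b,.023),(-a,-b,.023),(a,-b,.023)])); print(q.round(1))
g=cv2.cvtColor(w['color'],cv2.COLOR_BGR2GRAY)
for p in q:
    u,v=np.round(p).astype(int); W=12
    if not(W<=u<640-W and W<=v<480-W): print('out');continue
    pt=g[v-W:v+W+1,u-W:u+W+1].astype(float); m=pt>np.median(pt)+50; yy,xx=np.nonzero(m); print(m.sum(), (xx.mean()+u-W).round(1) if m.any() else None,(yy.mean()+v-W).round(1) if m.any() else None)
E
```

```text
7.55 [-0.693  0.167  2.018  0.     0.956 -0.202] [ 0.472  -0.2603  0.0998]
[[274.3 193.7]
 [355.2 193.6]
 [279.1 323.3]
 [351.  323.3]]
170 275.9 190.6
176 356.4 190.3
213 279.9 325.4
221 351.9 325.3
```

The wrist view puts the dots within 3 px (about 1 mm) of the prediction. I'll descend and grip.

Emit:
{"name": "jog_arm", "arguments": {"deltas": "0 0 -0.7 0 0 0; 0 0 -0.7 0 0 0; 0 0 -0.7 0 0 0; 0 0 -0.59 0 0 0; 0 0 0 0 0 0"}}

```text
time: 8.22
eef_pos: [0.471, -0.2597, 0.0443]
tcp_rot: [0.858, 0.514, -0.001, -0.001]
contact_force: [-0.7, 0.4, -0.2]
opening: 0.997
finger_force: 0.0
```

Emit:
{"name": "jog_arm", "arguments": {"deltas": "0 0 0 0 0 0; 0 0 0 0 0 0; 0 0 0 0 0 0; 0 0 0 0 0 0; 0 0 0 0 0 0; 0 0 0 0 0 0", "gripper": 0, "squeeze": 60}}

```text
time: 8.98
eef_pos: [0.4721, -0.2606, 0.0464]
tcp_rot: [0.858, 0.514, 0.0, 0.0]
contact_force: [-1.4, 1.2, 3.9]
opening: 0.173
finger_force: 61.2
```

Emit:
{"name": "jog_arm", "arguments": {"deltas": "0 0 0.3 0 0 0; 0 0 1 0 0 0; 0 0 1 0 0 0; 0 0 1 0 0 0; 0 0 1 0 0 0; 0 0 1 0 0 0; 0 0 1 0 0 0; 0 0 1 0 0 0; 0 0 1 0 0 0; 0 0 0 0 0 0; 0 0 0 0 0 0", "squeeze": 80}}

```text
time: 10.35
eef_pos: [0.4711, -0.2598, 0.2104]
tcp_rot: [0.858, 0.514, -0.0, -0.001]
contact_force: [-0.7, 0.0, -2.3]
opening: 0.166
finger_force: 78.2
```

```bash
cat > inhand.py <<'E'
from h import *
from scipy.optimize import least_squares
from plant import get_state
C,_=pickle.load(open('fit.pkl','rb')); a,b=C[3:5]
D=np.array([(-a,b,.0225),(a,b,.0225),(-a,-b,.0225),(a,-b,.0225)])
def toolT(s):
    T=np.eye(4);T[:3,:3]=R.from_quat(s['tcp_rot']).as_matrix();T[:3,3]=s['eef_pos'];return T
# nominal cassette in tool: tool y = cass x, tool x = cass y(+)?, z down
def G(p): # dx,dy,dz offsets (tool), rotvec small
    T=np.eye(4); T[:3,:3]=(R.from_rotvec(p[3:])).as_matrix()@np.array([[0,1,0],[1,0,0],[0,0,-1.]]); T[:3,3]=[p[0],p[1],.046+p[2]]; return T
def measure(save=None):
    s=get_state(); d=grab(['wrist']); w=d['wrist']; w['fish']=1
    if save: pickle.dump(d,open(save,'wb'))
    Tt=toolT(s); g=cv2.cvtColor(w['color'],cv2.COLOR_BGR2GRAY)
    q=proj(w,ap(Tt@G(np.zeros(6)),D)); obs=[]
    for p in q:
        u,v=np.round(p).astype(int); W=13; pt=g[v-W:v+W+1,u-W:u+W+1].astype(float); m=pt>np.median(pt)+45
        n,l,st,ce=cv2.connectedComponentsWithStats(m.astype(np.uint8)); ok=[i for i in range(1,n) if 40<st[i,4]<350]
        i=min(ok,key=lambda i:np.hypot(*(ce[i]-W))) if ok else None
        obs.append(ce[i]+[u-W,v-W] if i else [np.nan]*2)
    obs=np.array(obs); print('pred',q.round(1).tolist(),'obs',obs.round(1).tolist()); k=~np.isnan(obs[:,0])
    sc=np.array([.003,.0015,.002,.03,.03,.02])
    f=lambda p:np.r_[(proj(w,ap(Tt@G(p*sc),D[k]))-obs[k]).ravel()/1.,p*.7]
    r=least_squares(f,np.zeros(6)); p=r.x*sc; print('inhand mm/rad',(p[:3]*1e3).round(2),p[3:].round(4),'res',r.fun[:2*k.sum()].round(1)); return s,p
E
python3 - <<'E'
from inhand import *
s,p=measure('c4.pkl'); pickle.dump(p,open('ih.pkl','wb'))
cr=pickle.load(open('cr.pkl','rb')); print(s['time'],np.round(s['qpos'],3),np.round(s['eef_pos'],4),s['contact_force'],s['opening'])
p=p*0 if False else p
Tt=toolT(s)
for h in(.06,.03,0):
    Kc=TF(cr[0],cr[1],.08,cr[2],-np.pi/6); O=np.eye(4);O[2,3]=h
    W=Kc@O@np.linalg.inv(G(p)); rv=R.from_matrix(W[:3,:3]@Tt[:3,:3].T).as_rotvec()
    print(h,'tcp',W[:3,3].round(4),'d/0.02',((W[:3,3]-Tt[:3,3])/.02).round(2),'rot/0.1',(rv/.1).round(3),'toolz',W[:3,2].round(3))
E
```

```text
pred [[259.1, 213.2], [367.7, 213.1], [268.8, 374.0], [359.2, 374.2]] obs [[262.5, 210.8], [370.8, 210.8], [nan, nan], [nan, nan]]
inhand mm/rad [0.75 1.03 0.34] [ 0.0101 -0.0046  0.0029] res [-0.1 -0.  -0.   0.1]
10.35 [-0.693  0.023  1.949 -0.     1.172 -0.202] [ 0.4711 -0.2598  0.2104] [-0.6549996   0.01172619 -2.27284884] 0.16616431790133565
0.06 tcp [0.474  0.0797 0.1713] d/0.02 [ 0.14 16.98 -1.96] rot/0.1 [-0.729 -5.424  6.894] toolz [ 0.496  0.111 -0.861]
0.03 tcp [0.4887 0.0829 0.1454] d/0.02 [ 0.88 17.13 -3.25] rot/0.1 [-0.729 -5.424  6.894] toolz [ 0.496  0.111 -0.861]
0 tcp [0.5033 0.086  0.1194] d/0.02 [ 1.61 17.29 -4.55] rot/0.1 [-0.729 -5.424  6.894] toolz [ 0.496  0.111 -0.861]
```

```bash
cat > tgt.py <<'E'
from inhand import *
import sys
p=np.array([0,0,.0004,0,0,0]); cr=pickle.load(open('cr.pkl','rb')); s=get_state(); Tt=toolT(s)
print(s['time'],'q',np.round(s['qpos'],3),np.round(s['eef_pos'],4),np.round(s['contact_force'],1))
for h in map(float,sys.argv[1:]):
    Kc=TF(cr[0],cr[1],.08,cr[2],-np.pi/6); O=np.eye(4);O[2,3]=h
    W=Kc@O@np.linalg.inv(G(p)); rv=R.from_matrix(W[:3,:3]@Tt[:3,:3].T).as_rotvec()
    print(h,'tcp',W[:3,3].round(4),'d/0.02',((W[:3,3]-Tt[:3,3])/.02).round(3),'rot/0.1',(rv/.1).round(3))
Q=np.linalg.inv(Kc)@Tt@G(p); print('cassette in cradle mm',(Q[:3,3]*1e3).round(2),R.from_matrix(Q[:3,:3]).as_rotvec().round(4))
E
python3 tgt.py .06 .03 0
```

```text
10.4 q [-0.693  0.023  1.949 -0.     1.172 -0.202] [ 0.471  -0.2598  0.2102] [ 0.3 -0.  -3. ]
0.06 tcp [0.475  0.0809 0.1721] d/0.02 [ 0.199 17.034 -1.901] rot/0.1 [-0.754 -5.321  6.859]
0.03 tcp [0.4897 0.0841 0.1462] d/0.02 [ 0.932 17.191 -3.2  ] rot/0.1 [-0.754 -5.321  6.859]
0.0 tcp [0.5044 0.0872 0.1202] d/0.02 [ 1.666 17.349 -4.499] rot/0.1 [-0.754 -5.321  6.859]
cassette in cradle mm [ -69.61 -332.13  136.92] [-0.1823  0.5043 -0.6868]
```

Emit:
{"name": "jog_arm", "arguments": {"deltas": "0.01 0.946 0.1 -0.042 -0.296 0.381; 0.01 0.946 0.1 -0.042 -0.296 0.381; 0.01 0.946 0.1 -0.042 -0.296 0.381; 0.01 0.946 0 -0.042 -0.296 0.381; 0.01 0.946 0 -0.042 -0.296 0.381; 0.01 0.946 0 -0.042 -0.296 0.381; 0.01 0.946 0 -0.042 -0.296 0.381; 0.01 0.946 0 -0.042 -0.296 0.381; 0.01 0.946 0 -0.042 -0.296 0.381; 0.01 0.946 0 -0.042 -0.296 0.381; 0.01 0.946 0 -0.042 -0.296 0.381; 0.01 0.946 0 -0.042 -0.296 0.381; 0.01 0.946 0 -0.042 -0.296 0.381; 0.01 0.946 0 -0.042 -0.296 0.381; 0.01 0.946 0 -0.042 -0.296 0.381; 0.01 0.946 0 -0.042 -0.296 0.381; 0.01 0.946 0 -0.042 -0.296 0.381; 0.01 0.946 0 -0.042 -0.296 0.381; 0 0 0 0 0 0; 0 0 0 0 0 0"}}

```text
time: 12.9
eef_pos: [0.4755, 0.0802, 0.218]
tcp_rot: [0.607, 0.751, 0.202, 0.164]
contact_force: [-0.0, -0.3, -2.4]
opening: 0.166
finger_force: 78.3
```

```bash
python3 tgt.py .06 .03 .02 0
```

```text
12.9 q [-0.125 -0.398  2.349  0.259  0.704 -0.493] [0.4755 0.0802 0.218 ] [-0.  -0.3 -2.4]
0.06 tcp [0.475  0.0809 0.1721] d/0.02 [-0.021  0.035 -2.292] rot/0.1 [0.001 0.039 0.001]
0.03 tcp [0.4897 0.0841 0.1462] d/0.02 [ 0.712  0.192 -3.591] rot/0.1 [0.001 0.039 0.001]
0.02 tcp [0.4946 0.0851 0.1375] d/0.02 [ 0.956  0.245 -4.024] rot/0.1 [0.001 0.039 0.001]
0.0 tcp [0.5044 0.0872 0.1202] d/0.02 [ 1.445  0.35  -4.89 ] rot/0.1 [0.001 0.039 0.001]
cassette in cradle mm [23.33 -0.8  99.57] [-0.0008 -0.0038  0.0004]
```

Emit:
{"name": "jog_arm", "arguments": {"deltas": "0.178 0.048 -0.898 0 0.01 0; 0.178 0.048 -0.898 0 0.01 0; 0.178 0.048 -0.898 0 0.01 0; 0.178 0.048 -0.898 0 0.01 0; 0 0 0 0 0 0; 0 0 0 0 0 0"}}

```text
time: 13.65
eef_pos: [0.4903, 0.0836, 0.1469]
tcp_rot: [0.607, 0.751, 0.202, 0.163]
contact_force: [-0.4, -0.8, -1.8]
opening: 0.171
finger_force: 78.3
```

```bash
python3 tgt.py .03 .02 0; cat > ov.py <<'E'
from inhand import *
p=np.array([0,0,.0004,0,0,0]); cr=pickle.load(open('cr.pkl','rb')); s=get_state(); Tc=toolT(s)@G(p)
d=grab(['top','scene','wrist']); d['wrist']['fish']=1; pickle.dump(d,open('c5.pkl','wb'))
K=TF(cr[0],cr[1],.08,cr[2],-np.pi/6); q=cr[3]
def rect(a,b,c,e,z): return [(a,c,z),(b,c,z),(b,e,z),(a,e,z)]
def draw(n,ox,oy,w,h,sc):
    im=cv2.resize(d[n]['color'][oy:oy+h,ox:ox+w],None,fx=sc,fy=sc,interpolation=cv2.INTER_CUBIC)
    def poly(T,P,col):
        P=np.array(P+P[:1]); P=np.vstack([P[i]+(P[i+1]-P[i])*t for i in range(len(P)-1) for t in np.linspace(0,1,12)[:,None]])
        u=(proj(d[n],ap(T,P))-[ox,oy]+.5)*sc-.5; cv2.polylines(im,[np.round(u*8).astype(np.int32)],True,col,1,cv2.LINE_AA,3)
    poly(Tc,rect(-.032,.032,-.05,.05,.022),(0,255,0)); poly(Tc,rect(-.012,.012,-.075,-.05,.022),(0,255,0)); poly(Tc,rect(-.032,.032,-.05,.05,0),(0,160,0))
    poly(K,rect(-.039,.039,-.057,.057,.016),(0,0,255)); poly(K,rect(-.015,.015,.059-q,.127-q,.032),(0,255,255)); poly(K,rect(-.014,.014,-.078,-.06,.016),(0,0,255))
    return im
A=np.hstack([draw('top',225,205,100,75,4),draw('scene',310,255,125,94,3.2)[:300,:400]])
B=draw('wrist',0,60,640,240,1.25)
cv2.imwrite('pics/ov2.png',np.vstack([A,B]))
E
python3 ov.py
```

```text
13.65 q [-0.111 -0.235  2.373  0.321  0.524 -0.561] [0.4903 0.0836 0.1469] [-0.4 -0.8 -1.8]
0.03 tcp [0.4897 0.0841 0.1462] d/0.02 [-0.029  0.023 -0.038] rot/0.1 [-0.    0.01  0.01]
0.02 tcp [0.4946 0.0851 0.1375] d/0.02 [ 0.216  0.075 -0.472] rot/0.1 [-0.    0.01  0.01]
0.0 tcp [0.5044 0.0872 0.1202] d/0.02 [ 0.704  0.18  -1.338] rot/0.1 [-0.    0.01  0.01]
cassette in cradle mm [ 0.84 -0.6  30.43] [-0.0007 -0.001  -0.0008]
```

View pics/ov2.png

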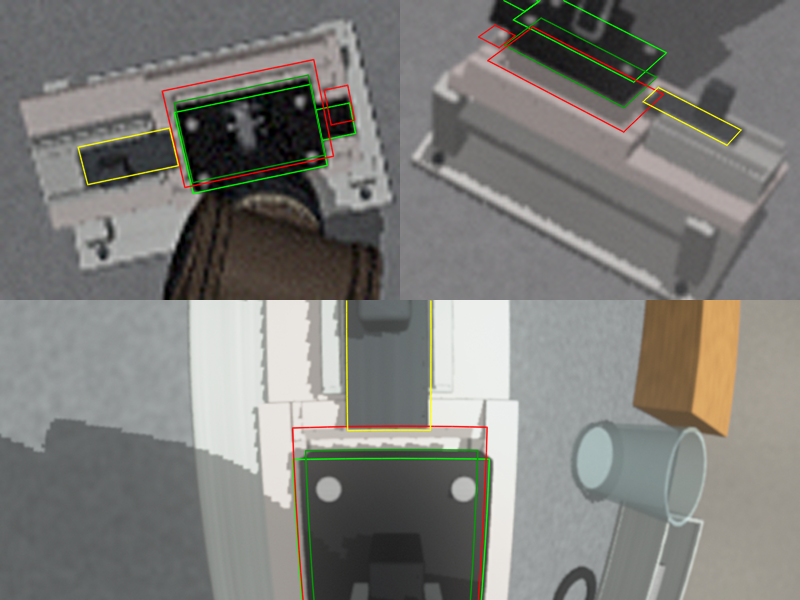

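The overlay shows the held cassette centred over the pocket, with the tongue and rim outlines on their edges. I'll lower it along the cradle normal.

Emit:
{"name": "jog_arm", "arguments": {"deltas": "0.159 0.065 -0.384 0 0.01 0.01; 0.165 0.036 -0.303 0 0 0; 0.07 0.016 -0.13 0 0 0; 0.07 0.016 -0.13 0 0 0; 0.07 0.016 -0.13 0 0 0; 0 0 0 0 0 0"}}

```text
time: 14.55
eef_pos: [0.5003, 0.087, 0.1243]
tcp_rot: [0.607, 0.752, 0.201, 0.162]
contact_force: [0.1, -0.4, -2.7]
opening: 0.167
finger_force: 78.4
```

```bash
python3 tgt.py .003 0
```

```text
14.55 q [-0.099 -0.16   2.361  0.349  0.465 -0.587] [0.5003 0.087  0.1243] [ 0.1 -0.4 -2.7]
0.003 tcp [0.5029 0.0869 0.1228] d/0.02 [ 0.129 -0.007 -0.076] rot/0.1 [-0.003 -0.017 -0.007]
0.0 tcp [0.5044 0.0872 0.1202] d/0.02 [ 0.202  0.009 -0.206] rot/0.1 [-0.003 -0.017 -0.007]
cassette in cradle mm [-1.48  0.71  5.56] [0.0009 0.0016 0.0003]
```

Emit:
{"name": "jog_arm", "arguments": {"deltas": "0.08 0 -0.06 0 0 0; 0.07 0 -0.06 0 0 0; 0 0 0 0 0 0"}}

```text
time: 14.92
eef_pos: [0.5034, 0.0869, 0.1221]
tcp_rot: [0.607, 0.752, 0.201, 0.162]
contact_force: [0.3, -0.3, -1.9]
opening: 0.169
finger_force: 78.4
```

```bash
python3 tgt.py 0 -0.001
```

```text
14.925 q [-0.099 -0.148  2.355  0.354  0.458 -0.591] [0.5034 0.0869 0.1221] [ 0.3 -0.3 -1.9]
0.0 tcp [0.5044 0.0872 0.1202] d/0.02 [ 0.046  0.013 -0.096] rot/0.1 [-0.002 -0.013 -0.006]
-0.001 tcp [0.5048 0.0873 0.1193] d/0.02 [ 0.071  0.019 -0.139] rot/0.1 [-0.002 -0.013 -0.006]
cassette in cradle mm [ 0.07 -0.04  2.15] [0.0007 0.0012 0.0002]
```

Centred to 0.1 mm with no contact. I'll go the last 2 mm, watching the force.

Emit:
{"name": "jog_arm", "arguments": {"deltas": "0.024 0.006 -0.048 0 0 0; 0.024 0.006 -0.048 0 0 0; 0 0 0 0 0 0"}}

```text
time: 15.3
eef_pos: [0.5041, 0.087, 0.1211]
tcp_rot: [0.607, 0.752, 0.201, 0.162]
contact_force: [-12.7, -4.9, 9.0]
opening: 0.17
finger_force: 80.7
```

```bash
python3 tgt.py 0 -0.001
```

```text
15.3 q [-0.098 -0.143  2.353  0.355  0.456 -0.593] [0.5041 0.087  0.1211] [-12.7  -4.9   9. ]
0.0 tcp [0.5044 0.0872 0.1202] d/0.02 [ 0.012  0.009 -0.044] rot/0.1 [ 0.001 -0.019 -0.016]
-0.001 tcp [0.5048 0.0873 0.1193] d/0.02 [ 0.037  0.014 -0.087] rot/0.1 [ 0.001 -0.019 -0.016]
cassette in cradle mm [ 0.11 -0.07  0.9 ] [0.0011 0.0018 0.0013]
```

Contact with the floor at about 17 N along the cradle normal, reading 0.9 mm from nominal, so it is seated. I'll release and check.

Emit:
{"name": "jog_arm", "arguments": {"deltas": "-0.01 0 0.02 0 0 0; 0 0 0 0 0 0; 0 0 0 0 0 0; 0 0 0 0 0 0", "gripper": 0.6}}

```text
time: 15.8
eef_pos: [0.5043, 0.0873, 0.1207]
tcp_rot: [0.607, 0.752, 0.201, 0.162]
contact_force: [-0.6, -1.1, 0.3]
opening: 0.599
finger_force: 0.0
```

Emit:
{"name": "jog_arm", "arguments": {"deltas": "-0.24 -0.05 0.43 0 0 0; -0.35 -0.08 0.65 0 0 0; -0.49 -0.11 0.87 0 0 0; -0.49 -0.11 0.87 0 0 0; -0.49 -0.11 0.87 0 0 0; -0.2 0 1 0 0 0; 0 0 0 0 0 0; 0 0 0 0 0 0"}}

```text
time: 16.8
eef_pos: [0.4586, 0.0781, 0.2139]
tcp_rot: [0.607, 0.752, 0.201, 0.162]
contact_force: [0.0, 0.8, -0.7]
opening: 0.601
finger_force: 0.0
```

```bash
cat > chk.py <<'E'
from inhand import *
import sys
s=get_state(); print(s['time'],np.round(s['qpos'],3),np.round(s['eef_pos'],4),np.round(s['contact_force'],1),s['opening'])
cr=pickle.load(open('cr.pkl','rb')); K=TF(cr[0],cr[1],.08,cr[2],-np.pi/6)
d=grab(['wrist','scene','top']); d['wrist']['fish']=1; pickle.dump(d,open('c6.pkl','wb'))
for n,W in(('wrist',13),('scene',4),('top',4)):
    w=d[n]; g=cv2.cvtColor(w['color'],cv2.COLOR_BGR2GRAY); D2=D.copy(); q=proj(w,ap(K,D2)); o=[]; 
    for u0,v0 in q:
        u,v=int(round(u0)),int(round(v0))
        if not(W<=u<640-W and W<=v<480-W): o.append(None);continue
        pt=g[v-W:v+W+1,u-W:u+W+1].astype(float); wt=np.clip(pt-np.median(pt)-30,0,None); yy,xx=np.mgrid[-W:W+1,-W:W+1]
        o.append((round((wt*xx).sum()/(wt.sum()+1e-9)+u-u0,1),round((wt*yy).sum()/(wt.sum()+1e-9)+v-v0,1),int((wt>0).sum())))
    print(n,q.round(0).tolist(),'obs-pred',o)
def rect(a,b,c,e,z): return [(a,c,z),(b,c,z),(b,e,z),(a,e,z)]
def draw(n,ox,oy,w,h,sc):
    im=cv2.resize(d[n]['color'][oy:oy+h,ox:ox+w],None,fx=sc,fy=sc,interpolation=cv2.INTER_CUBIC)
    def poly(T,P,col):
        P=np.array(P+P[:1]); P=np.vstack([P[i]+(P[i+1]-P[i])*t for i in range(len(P)-1) for t in np.linspace(0,1,12)[:,None]])
        u=(proj(d[n],ap(T,P))-[ox,oy]+.5)*sc-.5; cv2.polylines(im,[np.round(u*8).astype(np.int32)],True,col,1,cv2.LINE_AA,3)
    poly(K,rect(-.032,.032,-.05,.05,.022),(0,255,0)); poly(K,rect(-.012,.012,-.075,-.05,.022),(0,255,0))
    return im
A=np.hstack([draw('top',225,205,100,75,4),draw('scene',310,255,125,94,3.2)[:300,:400]])
B=draw('wrist',0,0,640,480,.625)
cv2.imwrite('pics/%s.png'%sys.argv[1],np.vstack([A,cv2.copyMakeBorder(B,0,0,0,400,cv2.BORDER_CONSTANT)]))
E
python3 chk.py ov3
```

```text
16.8 [-0.138 -0.444  2.386  0.263  0.722 -0.506] [0.4586 0.0781 0.2139] [ 0.   0.8 -0.7] 0.600975895688183
wrist [[273.0, 180.0], [338.0, 180.0], [277.0, 288.0], [337.0, 288.0]] obs-pred [(np.float64(-3.4), np.float64(0.5), 132), (np.float64(0.4), np.float64(0.0), 202), (np.float64(-1.9), np.float64(5.7), 188), (np.float64(2.2), np.float64(4.7), 276)]
scene [[384.0, 281.0], [377.0, 287.0], [355.0, 266.0], [347.0, 272.0]] obs-pred [(np.float64(1.7), np.float64(-2.7), 28), (np.float64(0.7), np.float64(-1.0), 10), (np.float64(-0.4), np.float64(-2.9), 28), (np.float64(0.1), np.float64(-0.3), 12)]
top [[275.0, 246.0], [272.0, 232.0], [301.0, 240.0], [299.0, 227.0]] obs-pred [(np.float64(-1.5), np.float64(2.1), 25), (np.float64(-2.1), np.float64(0.2), 26), (np.float64(1.7), np.float64(1.5), 16), (np.float64(2.5), np.float64(-0.7), 24)]
```

View pics/ov3.png

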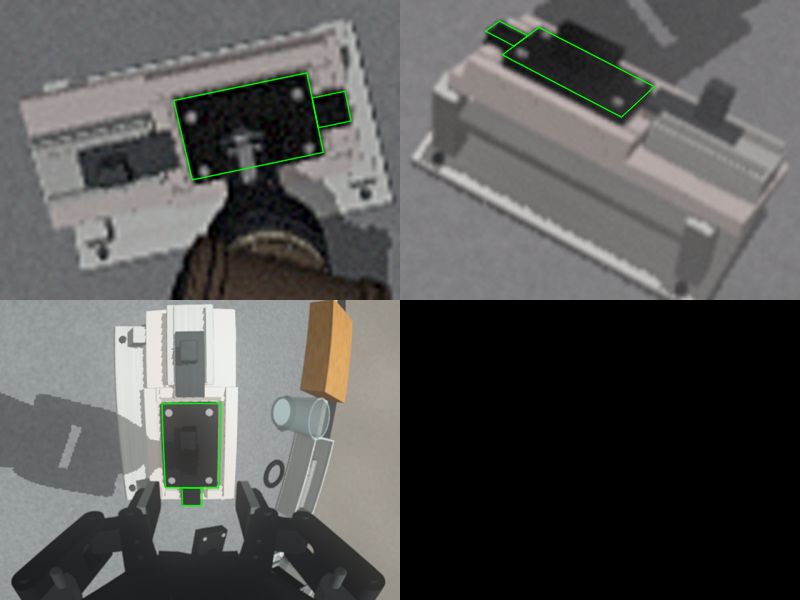

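The cassette sits flush in all three views, with its nose in the channel. Next I'll locate the bolt knob along the cradle's y by matching the edges of its top face.

```bash
cat > knob.py <<'E'
from fitc import *
c6=pickle.load(open('c6.pkl','rb')); cr=pickle.load(open('cr.pkl','rb'))
V.clear(); V.update(top=c0['top'],scene=c0['scene'],w2=c2['wrist'],w6=c6['wrist']); G=grads(1.0)
ys=np.arange(.07,.125,.001); S=[]
for yk in ys:
    row=[]
    for n,c in V.items():
        v=[]
        for a,b in rect(-.008,.008,yk-.01,yk+.01,.062):
            q=proj(c,ap(K(cr),np.array(a)*(1-tt)+np.array(b)*tt)); d=np.gradient(q,axis=0); d/=np.linalg.norm(d,axis=1)[:,None]
            gx,gy=[map_coordinates(g,[q[:,1],q[:,0]],order=1) for g in G[n]]
            v.append(np.abs(np.mean(-gx*d[:,1]+gy*d[:,0])))
        row.append(np.sqrt(v).mean())
    S.append(row)
S=np.array(S); 
for j,n in enumerate(V): print(n,[(round(ys[i]*1e3),round(S[i,j],2)) for i in np.argsort(-S[:,j])[:4]])
m=S.mean(1); print('all',[(round(ys[i]*1e3),round(m[i],3)) for i in np.argsort(-m)[:5]])
w=c6['wrist']; g=w['color'].mean(2); y=np.arange(.06,.14,.004)
for z in(.032,.062): q=proj(w,ap(K(cr),np.c_[0*y,y,0*y+z])); print(z,list(zip((y*1e3).round().astype(int).tolist(),map_coordinates(g,[q[:,1],q[:,0]],order=1).round().astype(int).tolist())))
E
python3 knob.py
cat > ktgt.py <<'E'
from inhand import *
import sys
cr=pickle.load(open('cr.pkl','rb')); K=TF(cr[0],cr[1],.08,cr[2],-np.pi/6); s=get_state(); Tt=toolT(s)
print(s['time'],np.round(s['qpos'],3),np.round(s['contact_force'],1),'tcp in cradle mm',(ap(np.linalg.inv(K),Tt[:3,3])*1e3).round(2))
Rt=K[:3,:3]@np.array([[0,1,0],[1,0,0],[0,0,-1.]])
for a in sys.argv[1:]:
    P=ap(K,[float(v)/1e3 for v in a.split(',')])[0]; print(a,P.round(4),'d/.02',((P-Tt[:3,3])/.02).round(3),'rot',(R.from_matrix(Rt@Tt[:3,:3].T).as_rotvec()/.1).round(3))
print('cradle -y per mm /.02',(-K[:3,1]/20).round(4))
E
python3 ktgt.py 0,90,100 0,90,62 0,95,62
```

```text
init [0.5293 0.0951 0.2412 0.0025 0.0682] [-0.6  0.7  0.4 -0.6 -0.5 -0.5  0.8  0.4 -0. ]
top [(112, np.float64(0.84)), (113, np.float64(0.84)), (111, np.float64(0.83)), (114, np.float64(0.81))]
scene [(103, np.float64(0.76)), (104, np.float64(0.76)), (102, np.float64(0.74)), (105, np.float64(0.74))]
w2 [(102, np.float64(0.95)), (101, np.float64(0.95)), (100, np.float64(0.85)), (103, np.float64(0.84))]
w6 [(110, np.float64(0.46)), (103, np.float64(0.45)), (100, np.float64(0.43)), (102, np.float64(0.41))]
all [(102, np.float64(0.704)), (103, np.float64(0.704)), (101, np.float64(0.663)), (100, np.float64(0.658)), (104, np.float64(0.644))]
0.032 [(60, 107), (64, 108), (68, 108), (72, 109), (76, 110), (80, 110), (84, 111), (88, 111), (92, 100), (96, 99), (100, 113), (104, 113), (108, 112), (112, 115), (116, 113), (120, 112), (124, 113), (128, 220), (132, 229), (136, 229), (140, 228)]
0.062 [(60, 104), (64, 107), (68, 108), (72, 109), (76, 110), (80, 111), (84, 110), (88, 111), (92, 84), (96, 114), (100, 113), (104, 112), (108, 114), (112, 105), (116, 113), (120, 140), (124, 227), (128, 226), (132, 226), (136, 225), (140, 225)]
16.95 [-0.138 -0.443  2.386  0.263  0.722 -0.505] [ 0.2 -0.5 -0.9] tcp in cradle mm [[  5.98   0.72 150.36]]
0,90,100 [0.4593 0.1696 0.1666] d/.02 [ 0.04   4.574 -2.33 ] rot [-0.005 -0.033 -0.006]
0,90,62 [0.4778 0.1736 0.1337] d/.02 [ 0.969  4.774 -3.976] rot [-0.005 -0.033 -0.006]
0,95,62 [0.4768 0.1785 0.1337] d/.02 [ 0.916  5.018 -3.976] rot [-0.005 -0.033 -0.006]
cradle -y per mm /.02 [ 0.0105 -0.0489 -0.    ]
```

The knob is at cradle y = 102 mm; the views and the brightness profile agree. I'll move above it.

Emit:
{"name": "jog_arm", "arguments": {"deltas": "-0.014 0.86 -0.388 0 -0.03 0; -0.014 0.86 -0.388 0 0 0; -0.014 0.86 -0.388 0 0 0; -0.014 0.86 -0.388 0 0 0; -0.014 0.86 -0.388 0 0 0; -0.014 0.86 -0.388 0 0 0; 0 0 0 0 0 0; 0 0 0 0 0 0", "gripper": 0.5}}

```text
time: 17.95
eef_pos: [0.4572, 0.181, 0.1676]
tcp_rot: [0.607, 0.751, 0.202, 0.163]
contact_force: [-0.6, -0.5, 0.4]
opening: 0.498
finger_force: 0.0
```

```bash
python3 ktgt.py 0,102,80 0,102,62
cat >> h.py <<'E'
E
sed -e "s/c6=pickle.*; cr=/d=grab(['wrist']); d['wrist']['fish']=1; cr=/" -e "s/V.update(.*wrist'\]); G/V.update(w=d['wrist']); G/" -e '/^w=c6/,$d' knob.py > knob2.py; python3 knob2.py | tail -2
```

```text
17.95 [ 0.157 -0.284  2.367  0.054  0.535 -0.094] [-0.6 -0.5  0.4] tcp in cradle mm [[  0.84 101.59 100.67]]
0,102,80 [0.4665 0.1834 0.1493] d/.02 [ 0.465  0.121 -0.916] rot [ 0.     0.011 -0.008]
0,102,62 [0.4753 0.1853 0.1337] d/.02 [ 0.905  0.216 -1.695] rot [ 0.     0.011 -0.008]
cradle -y per mm /.02 [ 0.0105 -0.0489 -0.    ]
w [(102, np.float64(0.37)), (85, np.float64(0.36)), (103, np.float64(0.33)), (86, np.float64(0.33))]
all [(102, np.float64(0.372)), (85, np.float64(0.358)), (103, np.float64(0.334)), (86, np.float64(0.328)), (83, np.float64(0.292))]
```

Emit:
{"name": "jog_arm", "arguments": {"deltas": "0.3 0.072 -0.565 0 0.01 0; 0.3 0.072 -0.565 0 0 0; 0.3 0.072 -0.565 0 0 0; 0 0 0 0 0 0; 0 0 0 0 0 0"}}

```text
time: 18.62
eef_pos: [0.4755, 0.1852, 0.1346]
tcp_rot: [0.607, 0.751, 0.202, 0.163]
contact_force: [0.3, 0.3, 0.6]
opening: 0.497
finger_force: 0.0
```

Emit:
{"name": "jog_arm", "arguments": {"deltas": "0 0 0 0 0 0; 0 0 0 0 0 0; 0 0 0 0 0 0; 0 0 0 0 0 0; 0 0 0 0 0 0", "gripper": 0, "squeeze": 30}}

```text
time: 19.25
eef_pos: [0.4731, 0.1852, 0.1329]
tcp_rot: [0.606, 0.753, 0.199, 0.161]
contact_force: [-9.5, -4.6, 4.9]
opening: 0.181
finger_force: 33.5
```

```bash
python3 ktgt.py 0,74,62
```

```text
19.25 [ 0.162 -0.171  2.35   0.058  0.446 -0.099] [-9.5 -4.6  4.9] tcp in cradle mm [[ -2.26 102.35  62.4 ]]
0,74,62 [0.4812 0.1579 0.1337] d/.02 [ 0.403 -1.363  0.039] rot [ 0.02  -0.048 -0.023]
cradle -y per mm /.02 [ 0.0105 -0.0489 -0.    ]
```

Knob gripped (opening 0.18, about 16 mm). I'll relax the small side offset and slide towards -y.

Emit:
{"name": "jog_arm", "arguments": {"deltas": "-0.085 -0.02 -0.05 0 0 0; 0.042 -0.196 0 0 0 0; 0.042 -0.196 0 0 0 0; 0.042 -0.196 0 0 0 0; 0.042 -0.196 0 0 0 0; 0.042 -0.196 0 0 0 0; 0.042 -0.196 0 0 0 0; 0 0 0 0 0 0"}}

```text
time: 20.25
eef_pos: [0.4785, 0.1611, 0.1329]
tcp_rot: [0.607, 0.752, 0.201, 0.163]
contact_force: [-5.0, -1.4, 3.8]
opening: 0.181
finger_force: 33.0
```

```bash
python3 ktgt.py 0,74,62
```

```text
20.25 [ 0.097 -0.184  2.362  0.132  0.447 -0.22 ] [-5.  -1.4  3.8] tcp in cradle mm [[-2.12 77.68 62.32]]
0,74,62 [0.4812 0.1579 0.1337] d/.02 [ 0.136 -0.159  0.039] rot [ 0.006  0.    -0.008]
cradle -y per mm /.02 [ 0.0105 -0.0489 -0.    ]
```

Slid 24.7 mm with little force. Now the rest, until it meets the stop.

Emit:
{"name": "jog_arm", "arguments": {"deltas": "0.021 -0.098 0 0 0 0; 0.021 -0.098 0 0 0 0; 0.015 -0.073 0 0 0 0; 0 0 0 0 0 0"}}

```text
time: 20.75
eef_pos: [0.4793, 0.157, 0.1329]
tcp_rot: [0.607, 0.751, 0.202, 0.162]
contact_force: [-4.7, 7.0, 2.6]
opening: 0.177
finger_force: 32.8
```

```bash
python3 ktgt.py 0,70,62
```

```text
20.75 [ 0.084 -0.186  2.363  0.152  0.449 -0.247] [-4.7  7.   2.6] tcp in cradle mm [[-2.15 73.49 62.33]]
0,70,62 [0.482  0.154  0.1337] d/.02 [ 0.136 -0.149  0.039] rot [-0.019 -0.004 -0.01 ]
cradle -y per mm /.02 [ 0.0105 -0.0489 -0.    ]
```

Emit:
{"name": "jog_arm", "arguments": {"deltas": "0.015 -0.073 0 0 0 0; 0.015 -0.073 0 0 0 0; 0 0 0 0 0 0; 0 0 0 0 0 0"}}

```text
time: 21.25
eef_pos: [0.4793, 0.1567, 0.133]
tcp_rot: [0.607, 0.751, 0.204, 0.16]
contact_force: [-4.1, 21.6, 1.6]
opening: 0.177
finger_force: 32.4
```

```bash
python3 ktgt.py 0,70,62
```

```text
21.25 [ 0.081 -0.187  2.364  0.167  0.451 -0.262] [-4.1 21.6  1.6] tcp in cradle mm [[-2.17 73.2  62.45]]
0,70,62 [0.482  0.154  0.1337] d/.02 [ 0.137 -0.134  0.035] rot [-0.068 -0.016 -0.02 ]
cradle -y per mm /.02 [ 0.0105 -0.0489 -0.    ]
```

At the stop: 22 N with no further travel. I'll ease off the push, open, retreat and check.

Emit:
{"name": "jog_arm", "arguments": {"deltas": "-0.02 0.09 0 0 0 0; 0 0 0 0 0 0"}}

```text
time: 21.5
eef_pos: [0.4793, 0.1569, 0.133]
tcp_rot: [0.607, 0.752, 0.203, 0.161]
contact_force: [-4.6, 12.5, 1.5]
opening: 0.178
finger_force: 32.6
```

Emit:
{"name": "jog_arm", "arguments": {"deltas": "0 0 0 0 0 0; 0 0 0 0 0 0; 0 0 0 0 0 0; 0 0 0 0 0 0", "gripper": 0.5}}

```text
time: 22.0
eef_pos: [0.4802, 0.1548, 0.1331]
tcp_rot: [0.607, 0.751, 0.202, 0.163]
contact_force: [-0.3, -0.7, 0.8]
opening: 0.5
finger_force: 0.0
```

Emit:
{"name": "jog_arm", "arguments": {"deltas": "-0.24 -0.05 0.43 0 0 0; -0.49 -0.11 0.87 0 0 0; -0.49 -0.11 0.87 0 0 0; -0.49 -0.11 0.87 0 0 0; -0.2 -0.3 1 0 0 0; 0 -0.5 1 0 0 0; 0 -0.5 1 0 0 0; 0 0 0 0 0 0; 0 0 0 0 0 0; 0 0 0 0 0 0"}}

```text
time: 23.25
eef_pos: [0.4411, 0.1218, 0.2523]
tcp_rot: [0.607, 0.752, 0.201, 0.162]
contact_force: [-0.3, -0.1, 0.9]
opening: 0.501
finger_force: 0.0
```

```bash
python3 chk.py fin >/dev/null; python3 - <<'E'
from h import *
d=pickle.load(open('c6.pkl','rb')); 
def crop(n,ox,oy,w,h,sc): return cv2.resize(d[n]['color'][oy:oy+h,ox:ox+w],None,fx=sc,fy=sc,interpolation=cv2.INTER_CUBIC)
A=np.hstack([crop('top',225,205,100,75,4),crop('scene',310,255,125,94,3.2)[:300,:400]])
B=np.hstack([crop('wrist',0,0,640,480,.625),crop('scene',0,0,640,480,.625)])
cv2.imwrite('pics/fin2.png',np.vstack([A,B]))
E
```

```text
(no output)
```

View pics/fin2.png

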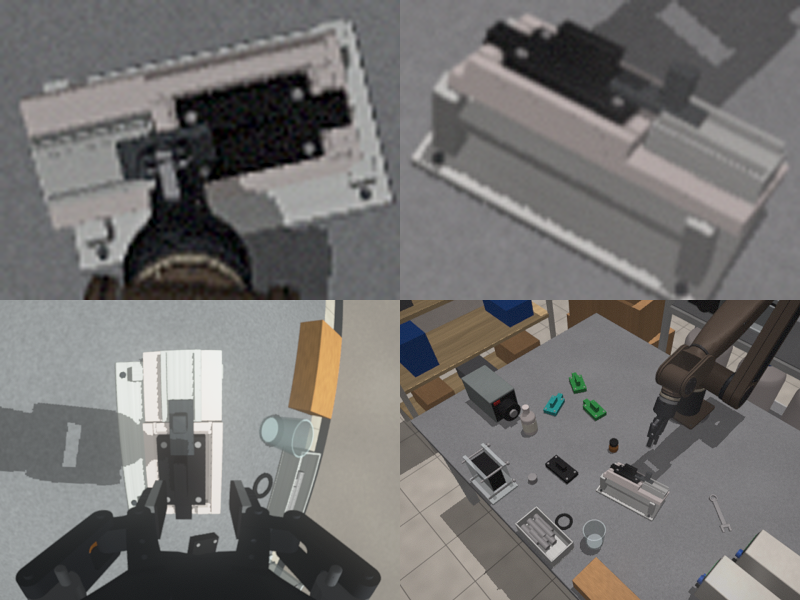

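The tongue now lies over the end of the cassette, which sits flat with its nose in the channel. The gripper is clear and everything else is where it was, so I'll hand in.

```bash
python3 -c "
from plant import ctrl; print(ctrl.sign_off())"
```

```text
the job is handed in; nothing more can be done
None
```

The cassette is seated in the cradle pocket with its nose in the channel, the bolt is pushed to its stop over the cassette's end, and I handed the job in at about 23 s of the 48 s allowed.

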